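# Find the loaded die tin and dock it

## Robot

A 7-joint arm with a two-finger parallel gripper is mounted at the origin on the work surface. World frame = base frame: x ahead of the robot, y to its left, z up, the work surface at z = 0. Lengths are in mm, angles in degrees, forces in N, time in s.
With the tool pointing down it reaches from about 350 to 900 mm from the base axis. Payload 8.1 kg.
Tool frame: the origin (TCP) lies on the centre line of the jaws, within the pads' length; the fingertips stand 19 mm ahead of it and the grasp point (between the pads) is the TCP (tip_reach is the distance from the TCP to the fingertips, in mm); z points along the fingers, y is the direction in which the jaws open and shut (so a half turn about z gives the same grasp; the last joint's range is limited). The gripper opens to 85 mm and grips with 20 to 120 N. Pads are 22 mm wide; open, the fingers measure 114 mm over their backs; the gripper's body (76 mm by 85 mm) begins 54 mm behind the grasp point. The pads swing forward as they close: fully open they stand 13 mm farther back than shut.
Start: joints at [69.007, 24.895, 1.432, 90.138, -0.665, 64.973, -4.303], TCP at [162.945, -603.398, 250.323] pointing down, gripper open.
Joint ranges: [-149.89, 149.89], [-25.12, 119.58], [-72.63, 75.52], [4.76, 147.25], [-75.54, 255.54], [6.69, 114.76], [-157.13, 157.13]. Speed limits (degrees/s): [127.2, 127.2, 172.46, 172.46, 180, 180, 180].

## Interface

Orientations are given as [roll, pitch, yaw] about the fixed x, y, z axes, in that order (R = Rz(yaw) Ry(pitch) Rx(roll)).
In Python, from cell import * gives the robot as it stands.
- The arm moves only by the shell command python3 -m handwheel 'ROWS' [FORCE]. ROWS is JSON, a list of rows, each an object of numbers: "fingers": the finger opening in m, from 0 to 0.0854; "x", "y", "z": the shift along the tool's x, y, z in m; "rx", "ry", "rz": the turn, a rotation vector about the tool's x, y, z in rad. A call has 1 to 10 rows; each row shifts and turns the commanded pose from where the row before left it, along the tool's axes as they then stand; what a row does not reach is not made up. A row lasts 1/8 s, in which the tool goes at most 62.5 mm and 10.7 degrees, less where a joint would pass 70% of its speed; a pose out of reach is approached as far as the arm can. A call is refused whole if a number of a shift passes 0.0625 or a number of a turn 0.188, either way. A call with a gripper value outside its range is refused whole. The fingers move at their own pace and stop on an object; FORCE is the grip in N (left out, the last holds). Time passes only in rows, so rows that do not move let the fingers close. It gives the time, the measured TCP pose, the force and the opening at its end, in the units of the state.
- read_state(): the state, without advancing time (a new reading comes with each control period).
- read_camera(name): name is "scene" or "top" or "wrist"; returns (picture, depth): 420x560x3 uint8, blue, green, red; 420x560 float32, mm along the optical axis (not along the pixel's ray), 0 where there is no reading.
- calibration(name): a dict with "K" (3x3 intrinsics, pixels), "D" ([k1, k2, p1, p2, k3] as OpenCV has them; the pictures are not rectified), "R" (3x3) and "t" (3): a world point X has camera coordinates R X + t. Camera axes: x right, y down, z forward; pixel columns grow to the right and rows downward; lengths in mm; the calibration is good to about 2 mm. A picture is of the moment at which its call begins: read the wrist's pose just before it. calibration takes no time and is no camera call; for the wrist camera it gives the pose at the moment of the call.
- job_done(): hands the job in, once; it reports no verdict.
The state is a dict: "time": time; "joint_pos": joint angles; "joint_velocities": joint speeds; "joint_torque": joint torques, N m; "tool_pos": TCP position; "tcp_rot": TCP orientation; "contact_force": force on the tool from outside, world axes, zero at the start; "wrist_torque": the same for the moment, N m; "gripper_width": opening from 0.0 (shut) to 1.0 (fully open).
Only numpy, scipy, OpenCV 4.12 (cv2) and the standard library are available. Lean on these libraries where they do the work, as an engineer would, in place of code of your own. Each camera call takes 0.05 s, during which the arm holds its last target.

## Task

One of the four look-alike tins on the white tray still has a heavy steel forming die inside; the other three are as good as empty. Lift them by their handles to find the heavy one, set it down gently on the steel stand (no dropping) and push it snug into the V stop so that it touches both rails. Leave the other three upright on the tray, and never tip a tin over or disturb the jug, the bottle and the jar.

Things in the scene. Friction and masses are not known exactly. Their poses are not given: they have to be found in the camera images.
- tin1: Closed round aluminium tin, one of four look-alikes: foot rim and lid 92 mm across, 86 mm between, lid top 70 mm up. Fixed black handle on the lid: a straight bar along the tin's x, centred on it, 68 mm long, 12 mm wide (y), 12 mm high, its centre 100 mm above the underside, with 24 mm of free height below it between two end posts. The lid does not open. Origin: centre of the underside, z up.
- tin2: Looks and measures exactly like tin1 (foot and lid 92 mm across, lid top 70 mm up, handle bar along x with its centre 100 mm up). Origin: centre of the underside, z up. Which tin is loaded changes from run to run and cannot be seen. In all, an empty tin weighs 0.20 to 0.26 kg, the loaded one 0.52 to 0.74 kg.
- tin3: Looks and measures exactly like tin1 (foot and lid 92 mm across, lid top 70 mm up, handle bar along x with its centre 100 mm up). Origin: centre of the underside, z up. Inside every tin a disc lies loose with about 4 mm of play: a steel one in the loaded tin, a light plastic one in the others.
- tin4: Looks and measures exactly like tin1 (foot and lid 92 mm across, lid top 70 mm up, handle bar along x with its centre 100 mm up). Origin: centre of the underside, z up. 
- tray: White perforated drying tray, fixed, 320 x 320 mm, floor 8 mm above the table, rim 8 mm thick and 30 mm high. The four tins stand on it in a square, about 132 mm between centres, handles turned anyhow. It may be on the robot's left or right. Origin: centre of the underside.
- stand: Low fixed steel stand, 200 (x) by 170 mm (y), beside the tray. On it a V stop: two bright metal rails 8 mm thick, 78 mm long, 30 mm high above the plate, at 45 degrees either side of the stand's x axis. The V opens towards the robot (-x of the stand) and narrows along the stand's +x. Turned by up to 0.4 rad. Origin: centre of the underside, at table height.
- stand_top: The stand's flat dark steel plate on which the tin is to stand, 200 x 170 mm, its upper face 20 mm above the table. Its origin and axes are those of stand (at table height).
- stand_home (a point): Point on the plate's upper face where the centre of a tin's underside lies when the tin touches both rails of the V: 15 mm along +x from the stand's centre, 20 mm above the table. Its axes are the stand's; a tin is pushed home along +x. Sliding the loaded tin over the plate takes some 2.5 to 5 N; about 10 N low on its side seats it.
- jug: Bystander: clear plastic jug with a side handle, 84 mm across, 130 mm high. Origin: centre of the underside.
- squeeze_bottle: Bystander: yellow squeeze bottle, 56 mm diameter, 160 mm high. Origin: centre of the underside.
- jar: Bystander: white jar with a blue lid, 72 mm diameter, 100 mm high. Origin: centre of the underside.
Mind the look-alikes: they are no part of the job. Leave any yellow look-alike of the tin1 alone.

How it is judged (in metres and radians):
At the end, for the whole second after the job is handed in: The loaded tin stands upright (0.08 rad) on the stand's plate (weight over 4 N), centre within 5 mm of the V stop's home point; the other three upright (0.12 rad) on the tray floor, centres within 120 mm of the tray's centre along each tray axis; all tins still (((contact force between tin1 and stand_top above 4 N and horizontal distance between tin1 and stand_home below 0.005 m and height (world z) of tin1 between 0.014 and 0.026 m and angle between tin1's own z axis and vertical below 0.08 rad and height (world z) of each of tin2, tin3, tin4 below 0.014 m and angle between each of tin2, tin3, tin4's own z axis and vertical below 0.12 rad and x of tin2 in the frame of tray between -0.12 and 0.12 m and y of tin2 in the frame of tray between -0.12 and 0.12 m and x of tin3 in the frame of tray between -0.12 and 0.12 m and y of tin3 in the frame of tray between -0.12 and 0.12 m and x of tin4 in the frame of tray between -0.12 and 0.12 m and y of tin4 in the frame of tray between -0.12 and 0.12 m) or (contact force between tin2 and stand_top above 4 N and horizontal distance between tin2 and stand_home below 0.005 m and height (world z) of tin2 between 0.014 and 0.026 m and angle between tin2's own z axis and vertical below 0.08 rad and height (world z) of each of tin1, tin3, tin4 below 0.014 m and angle between each of tin1, tin3, tin4's own z axis and vertical below 0.12 rad and x of tin1 in the frame of tray between -0.12 and 0.12 m and y of tin1 in the frame of tray between -0.12 and 0.12 m and x of tin3 in the frame of tray between -0.12 and 0.12 m and y of tin3 in the frame of tray between -0.12 and 0.12 m and x of tin4 in the frame of tray between -0.12 and 0.12 m and y of tin4 in the frame of tray between -0.12 and 0.12 m) or (contact force between tin3 and stand_top above 4 N and horizontal distance between tin3 and stand_home below 0.005 m and height (world z) of tin3 between 0.014 and 0.026 m and angle between tin3's own z axis and vertical below 0.08 rad and height (world z) of each of tin1, tin2, tin4 below 0.014 m and angle between each of tin1, tin2, tin4's own z axis and vertical below 0.12 rad and x of tin1 in the frame of tray between -0.12 and 0.12 m and y of tin1 in the frame of tray between -0.12 and 0.12 m and x of tin2 in the frame of tray between -0.12 and 0.12 m and y of tin2 in the frame of tray between -0.12 and 0.12 m and x of tin4 in the frame of tray between -0.12 and 0.12 m and y of tin4 in the frame of tray between -0.12 and 0.12 m) or (contact force between tin4 and stand_top above 4 N and horizontal distance between tin4 and stand_home below 0.005 m and height (world z) of tin4 between 0.014 and 0.026 m and angle between tin4's own z axis and vertical below 0.08 rad and height (world z) of each of tin1, tin2, tin3 below 0.014 m and angle between each of tin1, tin2, tin3's own z axis and vertical below 0.12 rad and x of tin1 in the frame of tray between -0.12 and 0.12 m and y of tin1 in the frame of tray between -0.12 and 0.12 m and x of tin2 in the frame of tray between -0.12 and 0.12 m and y of tin2 in the frame of tray between -0.12 and 0.12 m and x of tin3 in the frame of tray between -0.12 and 0.12 m and y of tin3 in the frame of tray between -0.12 and 0.12 m)) and linear speed of each of tin1, tin2, tin3, tin4 below 0.02 m/s); the robot touches nothing.
It fails at once if a tin is tipped over (more than 35 degrees) (angle between any of tin1, tin2, tin3, tin4's own z axis and vertical above 0.61 rad).
It fails at once if a tin is dropped: it is let go with its underside more than 40 mm above the table top, which is 20 mm above the stand's plate ((height (world z) of tin1 above 0.04 m and contact force between tin1 and the fingers below 0.02 N and contact force between tin1 and the arm below 0.02 N) or (height (world z) of tin2 above 0.04 m and contact force between tin2 and the fingers below 0.02 N and contact force between tin2 and the arm below 0.02 N) or (height (world z) of tin3 above 0.04 m and contact force between tin3 and the fingers below 0.02 N and contact force between tin3 and the arm below 0.02 N) or (height (world z) of tin4 above 0.04 m and contact force between tin4 and the fingers below 0.02 N and contact force between tin4 and the arm below 0.02 N)).
It fails at once if a bystander (jug, squeeze bottle, jar) is moved by more than 30 mm (distance of any of jug, squeeze_bottle, jar from where it was at the start of the episode above 0.03 m).
It also fails if it takes over 72 s, if anything falls off the work surface, if the arm or the gripper's body presses on something with over 40 N, if the wrist force passes 120 N, or if a joint passes its speed limit or range.

## Working session

There is one attempt and no reset: what is moved stays moved. The work goes in short steps, Python scripts to look and compute and a shell command to move; the robot and the scene stay as the last step left them, time stands still between calls to the robot, and variables do not carry over. Pictures are saved under pics/ and viewed, and the job is handed in when it is done.

```bash
ls; mkdir -p pics
python3 - <<'E'
from cell import *
import cv2
s=read_state();print({k:s[k] for k in s})
for n in("scene","top","wrist"):
    im,d=read_camera(n);cv2.imwrite(f"pics/{n}0.png",im)
    import numpy as np;np.savez(f"pics/{n}0.npz",im=im,d=d,**{k:np.array(v) for k,v in calibration(n).items()})
    c=calibration(n);print(n,c)
E
```

```text
pics
{'time': 0.0, 'joint_pos': array([69.00944211, 24.93492489,  1.43189289, 90.18867008, -0.66625635,
       64.97482901, -4.3022536 ]), 'joint_velocities': array([-0.01619335, -0.06684577,  0.1388521 , -0.06292618,  0.0594013 ,
        0.0800178 , -0.0215771 ]), 'joint_torque': array([ 2.09845789e-04, -6.70454192e+01,  1.02518108e+00, -3.16207623e+01,
        1.56407937e-02,  1.26004469e-02,  1.45940156e-06]), 'tool_pos': array([ 162.76255519, -602.93715731,  249.54562935]), 'tcp_rot': array([-1.79910187e+02,  7.11250629e-03,  1.51070426e+01]), 'contact_force': array([-0.37414517, -0.17050116,  0.34918532]), 'wrist_torque': array([-0.0216275 , -0.01637368, -0.011419  ]), 'gripper_width': 1.0020598984565523}
scene {'K': array([[469.12545778,   0.        , 276.28390103],
       [  0.        , 469.12545778, 212.07229511],
       [  0.        ,   0.        ,   1.        ]]), 'D': array([-0.12579075,  0.        ,  0.        ,  0.        ,  0.        ]), 'R': array([[ 0.46069861,  0.88748461, -0.01130708],
       [ 0.57048931, -0.3058557 , -0.76222978],
       [-0.67992554,  0.34470764,
[... 321 characters left out ...]
R': array([[ 0.00928134, -0.99994844,  0.00412039],
       [-0.97859518, -0.00993015, -0.20555504],
       [ 0.20558536, -0.00212437, -0.97863688]]), 't': array([  10.03034753,  507.39493296, 1403.98526487])}
wrist {'K': array([[320.87932754,   0.        , 276.72080187],
       [  0.        , 320.87932754, 214.88819276],
       [  0.        ,   0.        ,   1.        ]]), 'D': array([-0.06768668,  0.        ,  0.        ,  0.        ,  0.        ]), 'R': array([[ 2.60591576e-01, -9.65449028e-01, -4.52513937e-04],
       [-9.22490457e-01, -2.49134510e-01,  2.94861582e-01],
       [-2.84786564e-01, -7.64210043e-02, -9.55539870e-01]]), 't': array([-625.45547928,  -37.37503471,  380.02503521])}
```

View pics/top0.png

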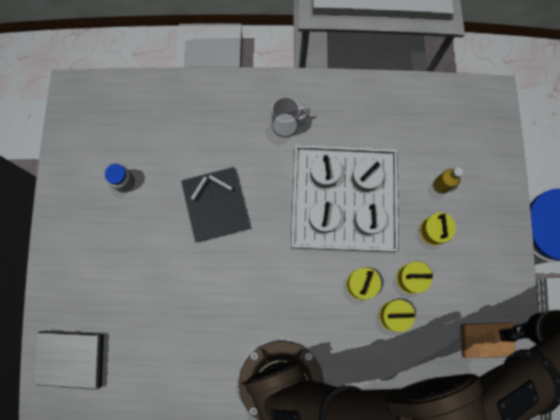

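View pics/scene0.png

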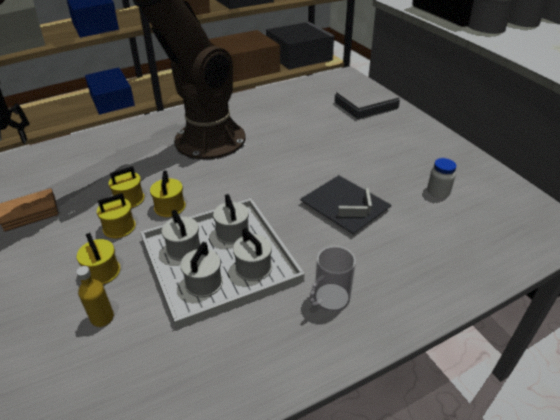

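The top view shows silver tins on the tray at pixels (326,170), (369,175), (325,216) and (372,217). These could be confused with the yellow look-alikes at (439,228), (365,283), (416,277) and (398,316), which I'll leave alone. The stand is at (216,204), the jug at (288,118), the bottle at (449,180) and the jar at (117,177).

```bash
cat > h.py <<'E'
import numpy as np, cv2
def load(f):
    return dict(np.load(f))
def cloud(c):
    d=c['d'];h,w=d.shape
    u,v=np.meshgrid(np.arange(w,dtype=np.float64),np.arange(h,dtype=np.float64))
    n=cv2.undistortPoints(np.stack([u.ravel(),v.ravel()],1)[:,None],c['K'],c['D'])[:,0]
    P=np.c_[n*d.ravel()[:,None],d.ravel()]
    return ((P-c['t'])@c['R']).reshape(h,w,3)
def ray(c,px,z):
    n=cv2.undistortPoints(np.array(px,float).reshape(-1,1,2),c['K'],c['D'])[:,0]
    dirs=np.c_[n,np.ones(len(n))]@c['R']; o=-c['R'].T@c['t']
    s=(z-o[2])/dirs[:,2]; return o+dirs*s[:,None]
E
python3 - <<'E'
from h import *
for n in("top","scene"):
    c=load(f"pics/{n}0.npz");X=cloud(c)
    hsv=cv2.cvtColor(c['im'],cv2.COLOR_BGR2HSV)
    ok=(c['d']>0)&(X[...,0]>300)&(X[...,0]<900)&(abs(X[...,1])<500)
    print(n)
    dark=(hsv[...,2]<60)&ok
    m=(dark&(X[...,2]>85)&(X[...,2]<125)).astype(np.uint8)
    k,l,st,ce=cv2.connectedComponentsWithStats(m)
    for i in range(1,k):
        if st[i,4]<15: continue
        ys,xs=np.where(l==i); p=ray(c,np.c_[xs,ys],106)[:,:2]
        q=X[l==i]
        cc=p.mean(0);e,V=np.linalg.eigh(np.cov((p-cc).T));a=np.degrees(np.arctan2(V[1,1],V[0,1]))%180
        print('handle',ce[i].round(),st[i,4],cc.round(1),'ang',a.round(1),'len',(2*np.sqrt(3*e[1])).round(1),'zmed',np.median(q[:,2]).round(1),'depthxy',np.median(q[:,:2],0).round(1))
    m=((hsv[...,2]<95)&ok&(X[...,2]>10)&(X[...,2]<30)).astype(np.uint8)
    k,l,st,ce=cv2.connectedComponentsWithStats(m)
    for i in range(1,k):
        if st[i,4]<500: continue
        ys,xs=np.where(l==i); cn,_=cv2.findContours((l==i).astype(np.uint8),0,2)
        cn=max(cn,key=cv2.contourArea)[:,0]
        p=ray(c,cn,20)[:,:2]
        print('plate',ce[i].round(),st[i,4],cv2.minAreaRect(p.astype(np.float32)))
E
python3 - <<'E'
import cv2
a=cv2.imread('pics/top0.png')
cv2.imwrite('pics/crop0.png',cv2.resize(a[90:340,90:480],None,fx=2.05,fy=2.05,interpolation=2))
E
```

```text
top
handle [327. 167.] 78 [ 623.4 -127.9] ang 6.5 len 70.2 zmed 115.4 depthxy [ 619.7 -127. ]
handle [370. 171.] 80 [ 611.1 -253. ] ang 135.0 len 72.0 zmed 114.5 depthxy [ 608.7 -252. ]
handle [326. 214.] 76 [ 483.3 -122.8] ang 170.8 len 68.1 zmed 116.2 depthxy [ 481.  -122.2]
handle [373. 216.] 86 [ 478.2 -258.8] ang 2.0 len 70.4 zmed 115.8 depthxy [ 475.5 -256.5]
handle [444. 226.] 87 [ 450.8 -465.6] ang 2.7 len 71.3 zmed 106.9 depthxy [ 450.6 -466.1]
handle [369. 275.] 26 [ 309.8 -243.6] ang 165.6 len 20.5 zmed 108.8 depthxy [ 309.2 -242.8]
handle [419. 276.] 71 [ 306.6 -387.6] ang 89.9 len 72.4 zmed 107.3 depthxy [ 306.4 -387.1]
plate [215. 206.] 3203 ((529.148193359375, 207.12161254882812), (197.79653930664062, 169.13441467285156), 15.509882926940918)
scene
handle [442. 170.] 54 [627.6 457.7] ang 30.3 len 53.3 zmed 90.2 depthxy [614.7 472.2]
handle [164. 185.] 48 [ 324.6 -248.7] ang 160.9 len 52.9 zmed 103.2 depthxy [ 319.6 -247.8]
handle [110. 199.] 153 [ 317.2 -392.7] ang 91.0 len 74.5 zmed 103.4 depthxy [ 312.2 -393.5]
handle [230. 206.] 117 [ 492.4 -126.4] ang 168.8 len 94.5 zmed 111.8 depthxy [ 498.3 -126.9]
handle [178. 221.] 140 [ 485.3 -261.2] ang 179.2 len 97.0 zmed 111.7 depthxy [ 488.7 -261.7]
handle [252. 240.] 182 [ 628.9 -130.1] ang 2.9 len 90.7 zmed 111.0 depthxy [ 629.  -130.3]
handle [ 92. 245.] 107 [ 468.9 -469.6] ang 3.1 len 88.4 zmed 105.5 depthxy [ 470.2 -469.7]
handle [198. 256.] 199 [ 619.  -257.6] ang 140.0 len 85.7 zmed 110.5 depthxy [ 621.3 -259.2]
handle [349. 278.] 20 [834.3   2.1] ang 140.9 len 26.5 zmed 101.2 depthxy [831.3   4.7]
handle [100. 298.] 24 [ 639.5 -486.1] ang 121.6 len 24.5 zmed 88.9 depthxy [ 624.2 -487.3]
plate [344. 203.] 2389 ((531.9649047851562, 203.3033447265625), (200.45388793945312, 173.0306396484375), 15.350687980651855)
plate [237. 301.] 589 ((713.5657958984375, -198.55421447753906), (319.03472900390625, 21.058427810668945), 86.54986572265625)
```

View pics/crop0.png

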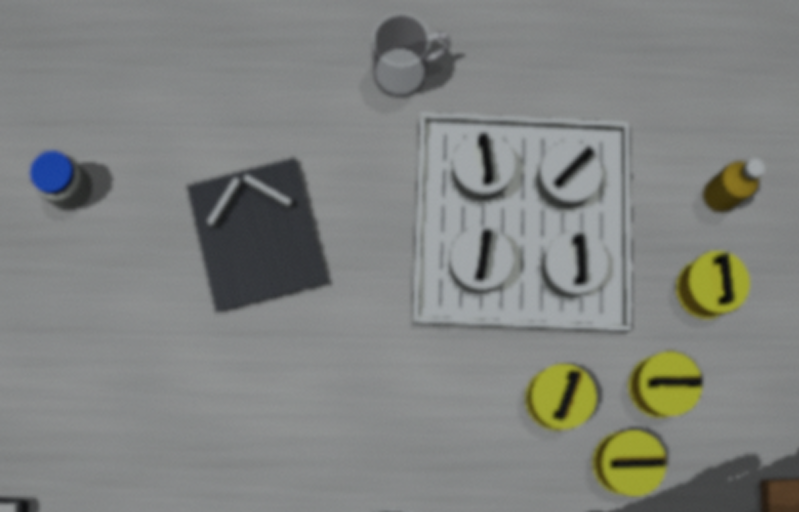

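```bash
cat >> h.py <<'E'
def go(x,y,z,yaw=None):
    """print the tool-frame turn then shift to reach target; half-turn free"""
    from cell import read_state
    from scipy.spatial.transform import Rotation as R
    s=read_state();p=np.array(s['tool_pos']);r=R.from_euler('xyz',s['tcp_rot'],degrees=True)
    cur=s['tcp_rot'][2]
    if yaw is None: yaw=cur
    yaw=cur+((yaw-cur+90)%180-90)
    t=R.from_euler('xyz',[180,0,yaw],degrees=True)
    rv=(r.inv()*t).as_rotvec(); sh=t.inv().apply(np.array([x,y,z])-p)
    print('t',s['time'],'turn rad',rv.round(4),'then shift mm',sh.round(1),'len',np.linalg.norm(sh).round(0),'F',s['contact_force'].round(2),'yaw',cur.round(1),'q7',s['joint_pos'][6].round(0))
E
python3 -c "
from h import *
go(500,-190,330,0)"
```

```text
t 0.15 turn rad [-0.0012  0.0003  0.2637] then shift mm [ 337.2 -413.1  -80.3] len 539.0 F [ 0.4   1.01 -0.25] yaw 15.1 q7 -4.0
```

```bash
python3 -m handwheel '[{"rz":0.132,"z":-0.04,"fingers":0.06},{"rz":0.132,"z":-0.04},{"x":0.02,"y":-0.02},{"x":0.04,"y":-0.04},{"x":0.043,"y":-0.043},{"x":0.043,"y":-0.043},{"x":0.043,"y":-0.043},{"x":0.043,"y":-0.043},{"x":0.043,"y":-0.043},{"x":0.043,"y":-0.043}]' 60 && python3 -m handwheel '[{"x":0.043,"y":-0.043},{"x":0.03,"y":-0.035},{"x":0.01,"y":-0.015},{},{}]'
python3 - <<'E'
from h import *
from cell import *
go(570,-190,330,0)
cal=calibration("wrist");im,d=read_camera("wrist")
cv2.imwrite("pics/w1.png",im);np.savez("pics/w1.npz",im=im,d=d,**{k:np.array(v) for k,v in cal.items()})
im,d=read_camera("top");cv2.imwrite("pics/top1.png",im)
E
```

```text
t 0.15 turn rad [-0.0012  0.0003  0.2637] then shift mm [ 407.2 -413.1  -80.3] len 586.0 F [ 0.4   1.01 -0.25] yaw 15.1 q7 -4.0validation failed for argument at $[0]...
```

View pics/w1.png

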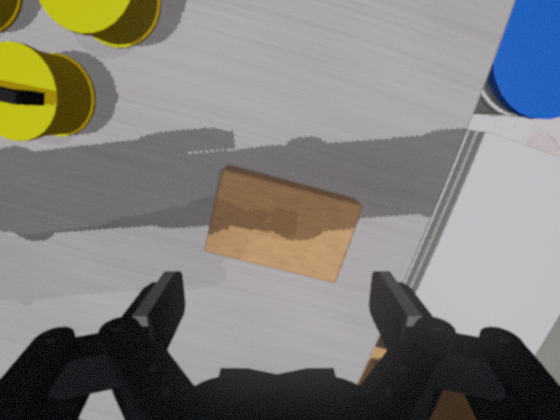

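```bash
python3 -m handwheel '[{"x":0,"y":0,"z":-0.04,"rx":0,"ry":0,"rz":0.132,"fingers":0.06}]' 60
```

```text
time: 0.38
tool_pos: [162.3, -601.7, 287.6]
tcp_rot: [-179.6, 0.1, 7.4]
contact_force: [-0.0, -0.2, -0.1]
gripper_width: 0.817
```

```bash
python3 -m handwheel '[{"rz":0.132,"z":-0.04,"fingers":0.06}]'; python3 -m handwheel --help | head -30
```

```text
validation failed for argument at $[0]...
invalid input: not JSON, or not a number
```

```bash
python3 -m handwheel '[{"x":0,"y":0,"z":-0.04,"rx":0,"ry":0,"rz":0.132,"fingers":0.06},{"x":0.02,"y":-0.02,"z":0,"rx":0,"ry":0,"rz":0,"fingers":0.06},{"x":0.04,"y":-0.04,"z":0,"rx":0,"ry":0,"rz":0,"fingers":0.06},{"x":0.043,"y":-0.043,"z":0,"rx":0,"ry":0,"rz":0,"fingers":0.06},{"x":0.043,"y":-0.043,"z":0,"rx":0,"ry":0,"rz":0,"fingers":0.06},{"x":0.043,"y":-0.043,"z":0,"rx":0,"ry":0,"rz":0,"fingers":0.06},{"x":0.043,"y":-0.043,"z":0,"rx":0,"ry":0,"rz":0,"fingers":0.06},{"x":0.043,"y":-0.043,"z":0,"rx":0,"ry":0,"rz":0,"fingers":0.06},{"x":0.043,"y":-0.043,"z":0,"rx":0,"ry":0,"rz":0,"fingers":0.06},{"x":0.043,"y":-0.043,"z":0,"rx":0,"ry":0,"rz":0,"fingers":0.06}]' && python3 -m handwheel '[{"x":0.03,"y":-0.03,"z":0,"rx":0,"ry":0,"rz":0,"fingers":0.06},{"x":0.016,"y":-0.02,"z":0,"rx":0,"ry":0,"rz":0,"fingers":0.06},{"x":0,"y":0,"z":0,"rx":0,"ry":0,"rz":0,"fingers":0.06},{"x":0,"y":0,"z":0,"rx":0,"ry":0,"rz":0,"fingers":0.06}]'
python3 - <<'E'
from h import *
from cell import *
go(570,-190,330,0)
cal=calibration("wrist");im,d=read_camera("wrist")
cv2.imwrite("pics/w2.png",im);np.savez("pics/w2.npz",im=im,d=d,**{k:np.array(v) for k,v in cal.items()})
E
```

```text
time: 1.62
tool_pos: [525.2, -241.1, 330.5]
tcp_rot: [180.0, -0.0, -0.0]
contact_force: [0.7, 0.5, 0.2]
gripper_width: 0.706
time: 2.12
tool_pos: [569.5, -193.5, 330.2]
tcp_rot: [180.0, 0.0, -0.1]
contact_force: [0.8, -0.5, 0.4]
gripper_width: 0.703
t 2.125 turn rad [ 0.0007  0.0006 -0.0012] then shift mm [ 0.5 -3.5  0.2] len 4.0 F [ 0.76 -0.48  0.37] yaw -0.1 q7 -80.0
```

View pics/w2.png

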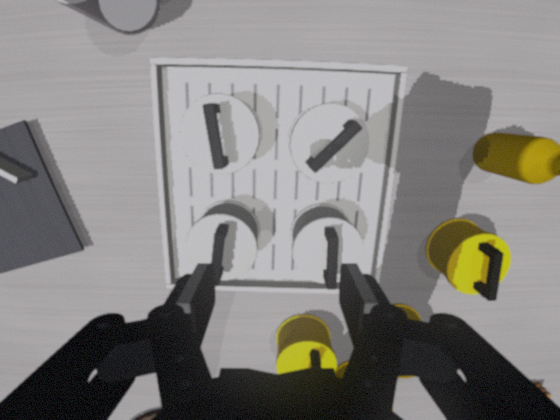

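The wrist view shows the four silver tins on the tray, with handles at (215,135), (333,146), (220,250) and (332,255). The yellow decoys are outside the tray. Next I'll refine the handle poses.

```bash
cat >> h.py <<'E'
def handles(c,ztop=114,box=(380,740,-360,-40),zmin=None,vmax=None):
    X=cloud(c);v=cv2.cvtColor(c['im'],cv2.COLOR_BGR2HSV)[...,2]
    zmin=zmin or ztop-8
    m=((c['d']>0)&(v<70)&(X[...,2]>zmin)&(X[...,2]<ztop+10)&(X[...,0]>box[0])&(X[...,0]<box[1])&(X[...,1]>box[2])&(X[...,1]<box[3])).astype(np.uint8)
    k,l,st,ce=cv2.connectedComponentsWithStats(m)
    for i in range(1,k):
        if st[i,4]<40: continue
        ys,xs=np.where(l==i);p=ray(c,np.c_[xs,ys],ztop)[:,:2].astype(np.float32)
        (cx,cy),(w,h),a=cv2.minAreaRect(p)
        if w<h: a+=90;w,h=h,w
        print('px',ce[i].round(),st[i,4],'c',round(cx,1),round(cy,1),'LxW',round(w,1),round(h,1),'ang',round((a+90)%180-90,1),'z',np.median(X[l==i][:,2]).round(1),'mean',p.mean(0).round(1))
E
python3 - <<'E'
from h import *
c=load('pics/w2.npz');handles(c)
print('top');handles(load('pics/top0.npz'))
E
```

```text
px [218. 255.] 347 c 488.8 -125.2 LxW 68.8 10.0 ang -8.9 z 114.2 mean [ 491.7 -126.1]
px [331. 274.] 231 c 470.5 -258.2 LxW 40.7 11.6 ang 0.6 z 114.4 mean [ 467.8 -258.3]
top
px [327. 167.] 90 c 620.8 -127.5 LxW 67.3 12.5 ang 8.3 z 115.5 mean [ 621.4 -127.7]
px [370. 171.] 78 c 610.8 -253.6 LxW 67.2 8.3 ang -44.7 z 115.0 mean [ 610.3 -253.1]
px [326. 213.] 84 c 482.6 -121.9 LxW 62.5 11.3 ang -8.7 z 116.3 mean [ 483.  -122.3]
px [373. 216.] 84 c 476.8 -257.7 LxW 64.0 10.5 ang 1.7 z 116.1 mean [ 476.7 -257.5]
```

Run:
```python
from h import *
c=load('pics/w2.npz');X=cloud(c);v=cv2.cvtColor(c['im'],cv2.COLOR_BGR2HSV)[...,2]
for u,w in((215,135),(333,146),(335,146),(219,245),(331,240)): print(u,w,X[w,u].round(1),v[w,u],c['d'][w,u])
```

```text
215 135 [ 627.7 -130.6  114.6] 75 329.84912
333 146 [ 616.2 -253.4  113.9] 72 334.0218
335 146 [ 616.3 -255.3  115. ] 67 333.02368
219 245 [ 505.1 -128.3  114.6] 67 366.08383
331 240 [ 510.8 -256.2  114.1] 71 364.96622
```

```bash
sed -i 's/v<70/v<110/' h.py
python3 - <<'E'
from h import *
handles(load('pics/w2.npz'))
E
python3 -c "
from h import *
go(488,-125,180,-9)"
```

```text
px [214. 135.] 717 c 626.2 -129.3 LxW 65.5 12.3 ang 6.3 z 114.3 mean [ 627.5 -129.2]
px [335. 146.] 758 c 616.1 -254.7 LxW 66.3 12.6 ang -45.4 z 114.4 mean [ 616.5 -255.1]
px [218. 254.] 438 c 488.2 -124.7 LxW 70.2 11.2 ang -8.8 z 114.2 mean [ 493.4 -126. ]
px [332. 261.] 579 c 483.4 -258.5 LxW 69.5 13.0 ang 1.2 z 114.3 mean [ 484.2 -258.6]
t 2.175 turn rad [0.0008 0.0005 0.155 ] then shift mm [-91.1 -55.3 150.3] len 184.0 F [-0.46 -0.38 -0.32] yaw -0.1 q7 -80.0
```

```bash
python3 -m handwheel '[{"x":0,"y":0,"z":0,"rx":0,"ry":0,"rz":0.155,"fingers":0.06},{"x":-0.03,"y":-0.018,"z":0.03,"rx":0,"ry":0,"rz":0,"fingers":0.06},{"x":-0.03,"y":-0.018,"z":0.05,"rx":0,"ry":0,"rz":0,"fingers":0.06},{"x":-0.02,"y":-0.015,"z":0.05,"rx":0,"ry":0,"rz":0,"fingers":0.06},{"x":-0.011,"y":-0.004,"z":0.02,"rx":0,"ry":0,"rz":0,"fingers":0.06},{"x":0,"y":0,"z":0,"rx":0,"ry":0,"rz":0,"fingers":0.06}]'
python3 - <<'E'
from h import *
from cell import *
cal=calibration("wrist");im,d=read_camera("wrist")
cv2.imwrite("pics/w3.png",im);np.savez("pics/w3.npz",im=im,d=d,**{k:np.array(v) for k,v in cal.items()})
handles(load('pics/w3.npz'))
go(487,-124.5,180,-9)
E
```

```text
time: 2.92
tool_pos: [486.8, -124.8, 179.4]
tcp_rot: [180.0, 0.2, -9.0]
contact_force: [0.6, -0.3, 0.5]
gripper_width: 0.701
px [251.  31.] 1432 c 608.2 -130.5 LxW 35.5 11.5 ang 6.8 z 114.4 mean [ 608.2 -130.4]
px [449.  20.] 1180 c 600.9 -238.9 LxW 31.9 13.0 ang -45.5 z 114.3 mean [ 599.3 -237.8]
px [481. 214.] 2402 c 482.2 -256.4 LxW 69.3 16.9 ang 0.8 z 114.2 mean [ 484.1 -256.6]
px [274. 237.] 1811 c 487.4 -123.5 LxW 68.9 11.8 ang -9.0 z 114.3 mean [ 489.4 -123.9]
t 2.975 turn rad [0.0005 0.0001 0.0003] then shift mm [-1.5 -0.5  0.7] len 2.0 F [ 0.4  -0.49  0.82] yaw -9.0 q7 -95.0
```

View pics/w3.png

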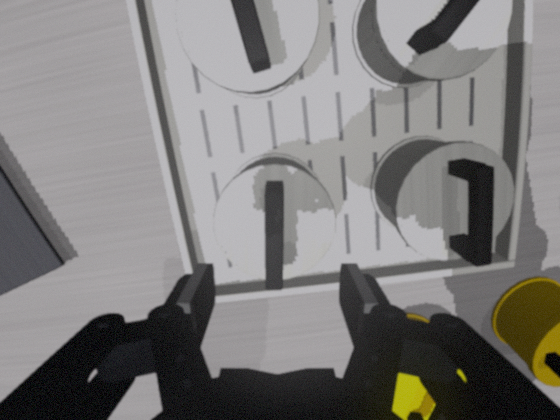

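```bash
python3 -m handwheel '[{"x":0,"y":-0.001,"z":0.025,"rx":0,"ry":0,"rz":0,"fingers":0.06},{"x":0,"y":0,"z":0.025,"rx":0,"ry":0,"rz":0,"fingers":0.05},{"x":0,"y":0,"z":0.015,"rx":0,"ry":0,"rz":0,"fingers":0.04},{"x":0,"y":0,"z":0.005,"rx":0,"ry":0,"rz":0,"fingers":0.03},{"x":0,"y":0,"z":0,"rx":0,"ry":0,"rz":0,"fingers":0.02},{"x":0,"y":0,"z":0,"rx":0,"ry":0,"rz":0,"fingers":0},{"x":0,"y":0,"z":0,"rx":0,"ry":0,"rz":0,"fingers":0},{"x":0,"y":0,"z":0,"rx":0,"ry":0,"rz":0,"fingers":0},{"x":0,"y":0,"z":0,"rx":0,"ry":0,"rz":0,"fingers":0}]' 60
```

```text
time: 4.1
tool_pos: [489.6, -123.4, 111.2]
tcp_rot: [180.0, -0.1, -8.9]
contact_force: [0.4, -0.4, 5.9]
gripper_width: 0.13
```

```bash
python3 -m handwheel '[{"x":0,"y":0,"z":-0.005,"rx":0,"ry":0,"rz":0,"fingers":0},{"x":0,"y":0,"z":-0.008,"rx":0,"ry":0,"rz":0,"fingers":0},{"x":0,"y":0,"z":-0.007,"rx":0,"ry":0,"rz":0,"fingers":0},{"x":0,"y":0,"z":0,"rx":0,"ry":0,"rz":0,"fingers":0},{"x":0,"y":0,"z":0,"rx":0,"ry":0,"rz":0,"fingers":0},{"x":0,"y":0,"z":0,"rx":0,"ry":0,"rz":0,"fingers":0}]'
python3 - <<'E'
from h import *
from cell import *
print(read_state()['contact_force'],read_state()['wrist_torque'])
cal=calibration("wrist");im,d=read_camera("wrist")
cv2.imwrite("pics/w4.png",im)
s=read_state();print(s['contact_force'],s['tool_pos'])
E
```

```text
time: 4.85
tool_pos: [488.6, -123.1, 130.1]
tcp_rot: [180.0, 0.0, -8.9]
contact_force: [0.4, 0.6, -2.2]
gripper_width: 0.126
[ 0.36577874  0.55860301 -2.15033101] [-0.01062114  0.00535824  0.00169903]
[ 0.50727007  0.09422289 -2.17266743] [ 488.63713004 -123.1046695   130.0359296 ]
```

View pics/w4.png

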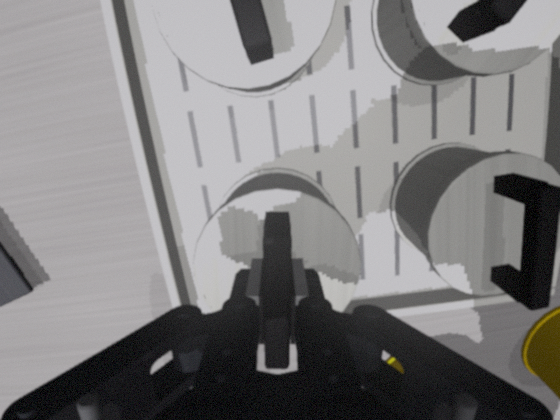

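The tin lifted cleanly at (275,290) and weighs about 2.2 N, so it is empty. I'll set it back.

```bash
python3 -m handwheel '[{"x":0,"y":0,"z":0.008,"rx":0,"ry":0,"rz":0,"fingers":0},{"x":0,"y":0,"z":0.006,"rx":0,"ry":0,"rz":0,"fingers":0},{"x":0,"y":0,"z":0.003,"rx":0,"ry":0,"rz":0,"fingers":0},{"x":0,"y":0,"z":0.002,"rx":0,"ry":0,"rz":0,"fingers":0},{"x":0,"y":0,"z":0,"rx":0,"ry":0,"rz":0,"fingers":0}]'; python3 -m handwheel '[{"x":0,"y":0,"z":0,"rx":0,"ry":0,"rz":0,"fingers":0.02},{"x":0,"y":0,"z":0,"rx":0,"ry":0,"rz":0,"fingers":0.04},{"x":0,"y":0,"z":0,"rx":0,"ry":0,"rz":0,"fingers":0.06},{"x":0,"y":0,"z":0,"rx":0,"ry":0,"rz":0,"fingers":0.06},{"x":0,"y":0,"z":-0.02,"rx":0,"ry":0,"rz":0,"fingers":0.06},{"x":0,"y":0,"z":-0.05,"rx":0,"ry":0,"rz":0,"fingers":0.06}]'; python3 -c "
from h import *
go(484.5,-257.5,180,1)"
```

```text
time: 5.52
tool_pos: [488.9, -123.1, 111.4]
tcp_rot: [180.0, -0.0, -8.9]
contact_force: [-0.7, -0.2, -2.5]
gripper_width: 0.127
time: 6.28
tool_pos: [487.3, -122.9, 180.3]
tcp_rot: [-180.0, 0.3, -8.9]
contact_force: [0.9, -0.1, 0.1]
gripper_width: 0.702
t 6.275 turn rad [-0.0006  0.0047 -0.1726] then shift mm [ -5.2 134.5   0.3] len 135.0 F [ 0.91 -0.09  0.09] yaw -8.9 q7 -95.0
```

```bash
python3 -m handwheel '[{"x":0,"y":0,"z":0,"rx":0,"ry":0,"rz":-0.1726,"fingers":0.06},{"x":0,"y":0.03,"z":0,"rx":0,"ry":0,"rz":0,"fingers":0.06},{"x":-0.002,"y":0.05,"z":0,"rx":0,"ry":0,"rz":0,"fingers":0.06},{"x":-0.003,"y":0.04,"z":0,"rx":0,"ry":0,"rz":0,"fingers":0.06},{"x":0,"y":0.0145,"z":0,"rx":0,"ry":0,"rz":0,"fingers":0.06},{"x":0,"y":0,"z":0,"rx":0,"ry":0,"rz":0,"fingers":0.06}]'
python3 - <<'E'
from h import *
from cell import *
cal=calibration("wrist");im,d=read_camera("wrist")
cv2.imwrite("pics/w5.png",im);np.savez("pics/w5.npz",im=im,d=d,**{k:np.array(v) for k,v in cal.items()})
handles(load('pics/w5.npz'))
go(484.5,-257.5,180,1)
E
```

```text
time: 7.02
tool_pos: [486.0, -258.1, 181.1]
tcp_rot: [-180.0, 0.0, 0.9]
contact_force: [0.3, 1.4, 0.4]
gripper_width: 0.701
px [56. 32.] 1670 c 608.7 -133.3 LxW 36.7 15.9 ang 7.6 z 113.9 mean [ 608.8 -133.2]
px [262.  31.] 2109 c 609.4 -250.6 LxW 52.5 12.8 ang -45.2 z 114.3 mean [ 607.3 -249. ]
px [ 75. 233.] 2118 c 486.7 -126.3 LxW 69.4 16.0 ang -9.1 z 114.0 mean [ 488.2 -126.4]
px [277. 242.] 1728 c 482.9 -259.2 LxW 68.0 11.5 ang 1.2 z 114.4 mean [ 484.8 -259.3]
t 7.075 turn rad [-0.0008  0.0001  0.0002] then shift mm [-1.8  0.8  1.2] len 2.0 F [-0.17  0.6  -0.01] yaw 1.0 q7 -71.0
```

View pics/w5.png

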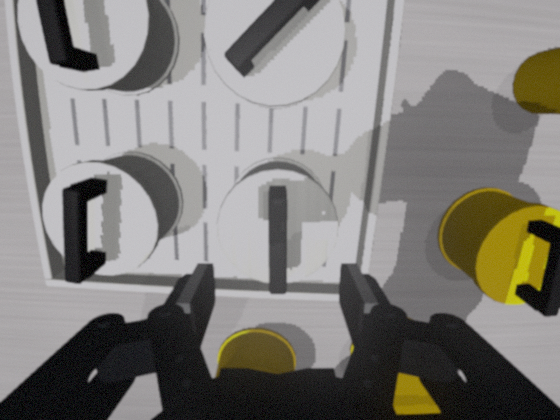

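Tin D's bar is centred between the fingers at (277,242), and tin C stands upright at (75,233).

```bash
python3 -m handwheel '[{"x":-0.002,"y":0.001,"z":0.025,"rx":0,"ry":0,"rz":0,"fingers":0.06},{"x":0,"y":0,"z":0.025,"rx":0,"ry":0,"rz":0,"fingers":0.05},{"x":0,"y":0,"z":0.015,"rx":0,"ry":0,"rz":0,"fingers":0.04},{"x":0,"y":0,"z":0.005,"rx":0,"ry":0,"rz":0,"fingers":0.03},{"x":0,"y":0,"z":0,"rx":0,"ry":0,"rz":0,"fingers":0.02},{"x":0,"y":0,"z":0,"rx":0,"ry":0,"rz":0,"fingers":0},{"x":0,"y":0,"z":0,"rx":0,"ry":0,"rz":0,"fingers":0},{"x":0,"y":0,"z":0,"rx":0,"ry":0,"rz":0,"fingers":0},{"x":0,"y":0,"z":0,"rx":0,"ry":0,"rz":0,"fingers":0}]' 60
python3 -m handwheel '[{"x":0,"y":0,"z":-0.005,"rx":0,"ry":0,"rz":0,"fingers":0},{"x":0,"y":0,"z":-0.008,"rx":0,"ry":0,"rz":0,"fingers":0},{"x":0,"y":0,"z":-0.007,"rx":0,"ry":0,"rz":0,"fingers":0},{"x":0,"y":0,"z":0,"rx":0,"ry":0,"rz":0,"fingers":0},{"x":0,"y":0,"z":0,"rx":0,"ry":0,"rz":0,"fingers":0},{"x":0,"y":0,"z":0,"rx":0,"ry":0,"rz":0,"fingers":0}]'
python3 -c "
from cell import *
s=read_state();print(s['contact_force'],s['wrist_torque'])"
```

```text
time: 8.2
tool_pos: [484.8, -258.7, 112.1]
tcp_rot: [180.0, -0.1, 1.0]
contact_force: [0.2, 1.2, 6.8]
gripper_width: 0.128
time: 8.95
tool_pos: [484.0, -258.6, 131.1]
tcp_rot: [-180.0, 0.0, 1.0]
contact_force: [0.3, -0.3, -2.6]
gripper_width: 0.127
[ 0.3008523  -0.33891801 -2.58427839] [-0.00473946  0.00784087 -0.03655417]
```

Tin D is empty too, at 2.6 N. I'll put it back and go to B.

```bash
python3 -m handwheel '[{"x":0,"y":0,"z":0.008,"rx":0,"ry":0,"rz":0,"fingers":0},{"x":0,"y":0,"z":0.006,"rx":0,"ry":0,"rz":0,"fingers":0},{"x":0,"y":0,"z":0.003,"rx":0,"ry":0,"rz":0,"fingers":0},{"x":0,"y":0,"z":0.002,"rx":0,"ry":0,"rz":0,"fingers":0},{"x":0,"y":0,"z":0,"rx":0,"ry":0,"rz":0,"fingers":0}]'; python3 -m handwheel '[{"x":0,"y":0,"z":0,"rx":0,"ry":0,"rz":0,"fingers":0.02},{"x":0,"y":0,"z":0,"rx":0,"ry":0,"rz":0,"fingers":0.04},{"x":0,"y":0,"z":0,"rx":0,"ry":0,"rz":0,"fingers":0.06},{"x":0,"y":0,"z":0,"rx":0,"ry":0,"rz":0,"fingers":0.06},{"x":0,"y":0,"z":-0.02,"rx":0,"ry":0,"rz":0,"fingers":0.06},{"x":0,"y":0,"z":-0.05,"rx":0,"ry":0,"rz":0,"fingers":0.06}]'; python3 -c "
from h import *
go(616,-255,180,-45.4)"
```

```text
time: 9.57
tool_pos: [484.2, -258.7, 112.3]
tcp_rot: [180.0, -0.0, 1.0]
contact_force: [-0.8, 0.2, -2.4]
gripper_width: 0.123
time: 10.32
tool_pos: [482.7, -258.1, 181.2]
tcp_rot: [-179.9, 0.3, 1.0]
contact_force: [1.9, -0.2, 0.1]
gripper_width: 0.701
t 10.325 turn rad [-2.000e-04  5.000e-03  8.098e-01] then shift mm [ 91.4 -97.1   1.2] len 133.0 F [ 1.94 -0.17  0.1 ] yaw 1.0 q7 -71.0
```

```bash
python3 -m handwheel '[{"x":0,"y":0,"z":0,"rx":0,"ry":0,"rz":0.162,"fingers":0.06},{"x":0,"y":0,"z":0,"rx":0,"ry":0,"rz":0.162,"fingers":0.06},{"x":0,"y":0,"z":0,"rx":0,"ry":0,"rz":0.162,"fingers":0.06},{"x":0,"y":0,"z":0,"rx":0,"ry":0,"rz":0.162,"fingers":0.06},{"x":0,"y":0,"z":0,"rx":0,"ry":0,"rz":0.162,"fingers":0.06},{"x":0.03,"y":-0.032,"z":0,"rx":0,"ry":0,"rz":0,"fingers":0.06},{"x":0.036,"y":-0.038,"z":0,"rx":0,"ry":0,"rz":0,"fingers":0.06},{"x":0.02,"y":-0.021,"z":0,"rx":0,"ry":0,"rz":0,"fingers":0.06},{"x":0.005,"y":-0.006,"z":0,"rx":0,"ry":0,"rz":0,"fingers":0.06},{"x":0,"y":0,"z":0,"rx":0,"ry":0,"rz":0,"fingers":0.06}]'
python3 - <<'E'
from h import *
from cell import *
cal=calibration("wrist");im,d=read_camera("wrist")
cv2.imwrite("pics/w6.png",im);np.savez("pics/w6.npz",im=im,d=d,**{k:np.array(v) for k,v in cal.items()})
handles(load('pics/w6.npz'))
go(616,-255,180,-45.4)
E
```

```text
time: 11.58
tool_pos: [616.6, -255.4, 181.9]
tcp_rot: [180.0, 0.0, -45.4]
contact_force: [-0.2, -0.1, 0.3]
gripper_width: 0.704
px [279. 236.] 1714 c 616.3 -256.3 LxW 68.2 11.2 ang -45.4 z 114.3 mean [ 617.8 -257.8]
t 11.625 turn rad [ 0.0009  0.0007 -0.0009] then shift mm [-0.6 -0.5  2.1] len 2.0 F [-1.04  0.48 -0.35] yaw -45.5 q7 -117.0
```

View pics/w6.png

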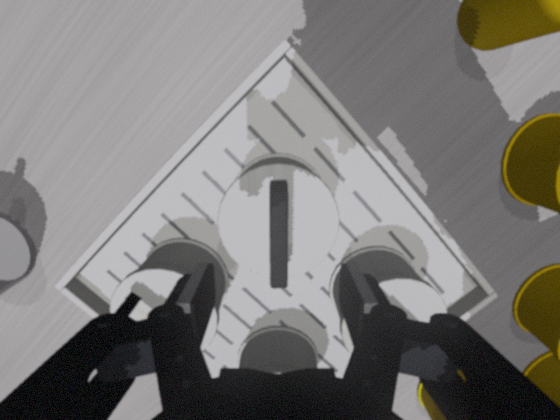

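Tin B's bar is centred at (279,236), so I'll grasp it.

```bash
python3 -m handwheel '[{"x":0,"y":0.001,"z":0.025,"rx":0,"ry":0,"rz":0,"fingers":0.06},{"x":0,"y":0,"z":0.025,"rx":0,"ry":0,"rz":0,"fingers":0.05},{"x":0,"y":0,"z":0.015,"rx":0,"ry":0,"rz":0,"fingers":0.04},{"x":0,"y":0,"z":0.006,"rx":0,"ry":0,"rz":0,"fingers":0.03},{"x":0,"y":0,"z":0,"rx":0,"ry":0,"rz":0,"fingers":0.02},{"x":0,"y":0,"z":0,"rx":0,"ry":0,"rz":0,"fingers":0},{"x":0,"y":0,"z":0,"rx":0,"ry":0,"rz":0,"fingers":0},{"x":0,"y":0,"z":0,"rx":0,"ry":0,"rz":0,"fingers":0},{"x":0,"y":0,"z":0,"rx":0,"ry":0,"rz":0,"fingers":0}]' 60
python3 -m handwheel '[{"x":0,"y":0,"z":-0.005,"rx":0,"ry":0,"rz":0,"fingers":0},{"x":0,"y":0,"z":-0.008,"rx":0,"ry":0,"rz":0,"fingers":0},{"x":0,"y":0,"z":-0.007,"rx":0,"ry":0,"rz":0,"fingers":0},{"x":0,"y":0,"z":0,"rx":0,"ry":0,"rz":0,"fingers":0},{"x":0,"y":0,"z":0,"rx":0,"ry":0,"rz":0,"fingers":0},{"x":0,"y":0,"z":0,"rx":0,"ry":0,"rz":0,"fingers":0}]'
python3 -c "
from cell import *
s=read_state();print(s['contact_force'],s['wrist_torque'])"
```

```text
time: 12.75
tool_pos: [616.6, -256.6, 112.1]
tcp_rot: [-180.0, -0.1, -45.4]
contact_force: [-2.6, -1.4, 6.0]
gripper_width: 0.122
time: 13.5
tool_pos: [616.2, -256.1, 131.0]
tcp_rot: [180.0, 0.0, -45.4]
contact_force: [-0.2, 0.0, -6.0]
gripper_width: 0.125
[-0.18629587  0.02743926 -6.04684049] [-0.01792357 -0.02924034  0.05991558]
```

B weighs 6.0 N, so it is the loaded tin. Before carrying it I'll refine the V stop from the rails.

```bash
python3 - <<'E'
from h import *
for n in("top","scene"):
    c=load(f"pics/{n}0.npz");X=cloud(c);v=c['im'].max(2)
    ok=(c['d']>0)&(X[...,0]>400)&(X[...,0]<660)&(X[...,1]>80)&(X[...,1]<320)
    m=(ok&(X[...,2]>38)&(v>110)).astype(np.uint8)
    k,l,st,ce=cv2.connectedComponentsWithStats(m);L=[]
    for i in range(1,k):
        if st[i,4]<15: continue
        ys,xs=np.where(l==i);p=ray(c,np.c_[xs,ys],50)[:,:2].astype(np.float32)
        (cx,cy),(w,h),a=cv2.minAreaRect(p)
        if w<h:a+=90;w,h=h,w
        print(n,ce[i].round(),st[i,4],'c',round(cx,1),round(cy,1),'LxW',round(w,1),round(h,1),'ang',round((a+90)%180-90,1),'z',np.median(X[l==i][:,2]).round(1))
    pl=((ok)&(v<95)&(X[...,2]>10)&(X[...,2]<30));ys,xs=np.where(pl)
    cn=cv2.convexHull(np.c_[xs,ys].astype(np.int32))[:,0]
    print('plate rect',cv2.minAreaRect(ray(c,cn,20)[:,:2].astype(np.float32)))
E
python3 -c "
from h import *
go(616,-256,250,-45.4)"
```

```text
top [198. 188.] 68 c 571.1 254.3 LxW 73.6 8.5 ang -29.0 z 51.4
top [220. 182.] 59 c 588.5 191.2 LxW 74.5 8.2 ang 63.5 z 51.6
plate rect ((529.148193359375, 207.12161254882812), (197.79653930664062, 169.13441467285156), 15.509882926940918)
scene [368. 196.] 48 c 569.7 251.2 LxW 75.9 7.4 ang -28.8 z 48.9
scene [354. 207.] 40 c 588.5 186.3 LxW 72.9 6.0 ang 58.5 z 48.8
plate rect ((531.9649047851562, 203.3033447265625), (200.45388793945312, 173.0306396484375), 15.350687980651855)
t 13.5 turn rad [ 0.0003  0.0005 -0.0003] then shift mm [-2.00e-01  1.00e-01 -1.19e+02] len 119.0 F [-0.19  0.03 -6.05] yaw -45.4 q7 -117.0
```

```bash
python3 -m handwheel '[{"x":0,"y":0,"z":-0.01,"rx":0,"ry":0,"rz":0,"fingers":0},{"x":0,"y":0,"z":-0.025,"rx":0,"ry":0,"rz":0,"fingers":0},{"x":0,"y":0,"z":-0.03,"rx":0,"ry":0,"rz":0,"fingers":0},{"x":0,"y":0,"z":-0.03,"rx":0,"ry":0,"rz":-0.05,"fingers":0},{"x":0,"y":0,"z":-0.02,"rx":0,"ry":0,"rz":-0.1,"fingers":0},{"x":0,"y":0,"z":-0.01,"rx":0,"ry":0,"rz":-0.17,"fingers":0},{"x":0,"y":0,"z":0,"rx":0,"ry":0,"rz":-0.17,"fingers":0},{"x":0,"y":0,"z":0,"rx":0,"ry":0,"rz":-0.17,"fingers":0},{"x":0,"y":0,"z":0,"rx":0,"ry":0,"rz":-0.17,"fingers":0},{"x":0,"y":0,"z":0,"rx":0,"ry":0,"rz":-0.17,"fingers":0}]' && python3 -m handwheel '[{"x":0,"y":0,"z":0,"rx":0,"ry":0,"rz":-0.18,"fingers":0},{"x":0,"y":0,"z":0,"rx":0,"ry":0,"rz":-0.18,"fingers":0},{"x":0,"y":0,"z":0,"rx":0,"ry":0,"rz":-0.18,"fingers":0},{"x":0,"y":0,"z":0,"rx":0,"ry":0,"rz":-0.18,"fingers":0},{"x":0,"y":0,"z":0,"rx":0,"ry":0,"rz":-0.18,"fingers":0},{"x":0,"y":0,"z":0,"rx":0,"ry":0,"rz":-0.18,"fingers":0},{"x":0,"y":0,"z":0,"rx":0,"ry":0,"rz":-0.18,"fingers":0},{"x":0,"y":0,"z":0,"rx":0,"ry":0,"rz":-0.18,"fingers":0},{"x":0,"y":0,"z":0,"rx":0,"ry":0,"rz":-0.1,"fingers":0},{"x":0,"y":0,"z":0,"rx":0,"ry":0,"rz":-0.04,"fingers":0}]'; python3 -c "
from h import *
go(520.5,203,250,105.7)"
```

```text
time: 14.75
tool_pos: [616.3, -256.3, 257.0]
tcp_rot: [180.0, -0.0, 12.2]
contact_force: [1.2, -0.2, -6.4]
gripper_width: 0.126
time: 16.0
tool_pos: [616.2, -256.7, 256.7]
tcp_rot: [-180.0, 0.0, 102.4]
contact_force: [0.9, -0.0, -5.9]
gripper_width: 0.124
t 16.0 turn rad [-0.0001  0.0005 -0.0571] then shift mm [468.4  32.3   6.7] len 470.0 F [ 0.93 -0.03 -5.9 ] yaw 102.4 q7 16.0
```

```bash
python3 -m handwheel '[{"x":0,"y":0,"z":0,"rx":0,"ry":0,"rz":-0.057,"fingers":0},{"x":0.02,"y":0.0015,"z":0,"rx":0,"ry":0,"rz":0,"fingers":0},{"x":0.04,"y":0.003,"z":0,"rx":0,"ry":0,"rz":0,"fingers":0},{"x":0.055,"y":0.004,"z":0,"rx":0,"ry":0,"rz":0,"fingers":0},{"x":0.06,"y":0.004,"z":0,"rx":0,"ry":0,"rz":0,"fingers":0},{"x":0.06,"y":0.004,"z":0,"rx":0,"ry":0,"rz":0,"fingers":0},{"x":0.06,"y":0.004,"z":0,"rx":0,"ry":0,"rz":0,"fingers":0},{"x":0.06,"y":0.004,"z":0,"rx":0,"ry":0,"rz":0,"fingers":0},{"x":0.05,"y":0.003,"z":0.01,"rx":0,"ry":0,"rz":0,"fingers":0},{"x":0.035,"y":0.003,"z":0.02,"rx":0,"ry":0,"rz":0,"fingers":0}]' && python3 -m handwheel '[{"x":0.02,"y":0.001,"z":0.03,"rx":0,"ry":0,"rz":0,"fingers":0},{"x":0.008,"y":0.001,"z":0.03,"rx":0,"ry":0,"rz":0,"fingers":0},{"x":0,"y":0,"z":0.015,"rx":0,"ry":0,"rz":0,"fingers":0},{"x":0,"y":0,"z":0,"rx":0,"ry":0,"rz":0,"fingers":0}]'
python3 - <<'E'
from h import *
from cell import *
go(520.5,203,124,105.7)
for n in("wrist","top","scene"):
    im,d=read_camera(n);cv2.imwrite(f"pics/{n}7.png",im)
a=cv2.imread('pics/top7.png')[120:280,130:330];b=cv2.imread('pics/scene7.png')[110:270,260:460]
cv2.imwrite('pics/c7.png',cv2.resize(np.hstack([a,b]),None,fx=2,fy=2))
E
```

```text
time: 17.25
tool_pos: [525.8, 179.6, 227.5]
tcp_rot: [179.8, -0.0, 105.8]
contact_force: [1.7, -0.7, -5.6]
gripper_width: 0.125
time: 17.75
tool_pos: [520.8, 202.5, 150.8]
tcp_rot: [-179.9, 0.0, 105.6]
contact_force: [1.1, -0.1, -5.9]
gripper_width: 0.123
t 17.75 turn rad [-0.0017  0.0008 -0.0013] then shift mm [ 0.5 -0.2 26.8] len 27.0 F [ 1.06 -0.09 -5.91] yaw 105.6 q7 -32.0
```

View pics/c7.png

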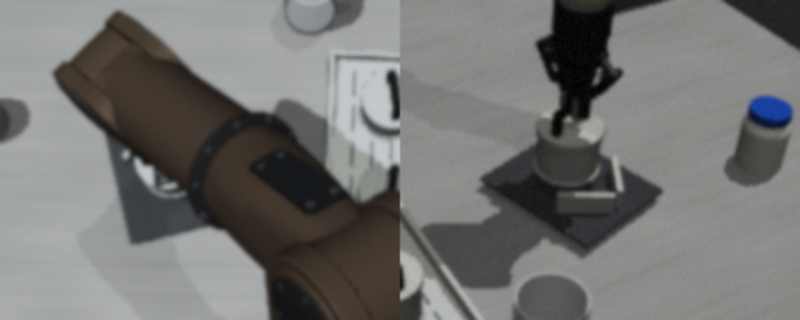

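View pics/wrist7.png

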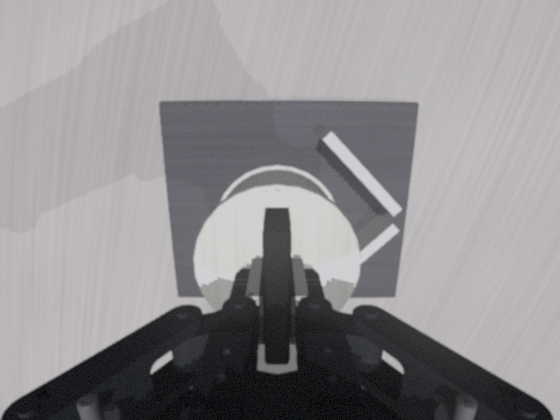

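The tin hangs above the plate, with the V apex to the right at (398,222) in the wrist view. It is aligned with the V, so I'll lower it gently.

```bash
python3 -m handwheel '[{"x":0,"y":0,"z":0.01,"rx":0,"ry":0,"rz":0,"fingers":0},{"x":0,"y":0,"z":0.008,"rx":0,"ry":0,"rz":0,"fingers":0},{"x":0,"y":0,"z":0.004,"rx":0,"ry":0,"rz":0,"fingers":0},{"x":0,"y":0,"z":0.002,"rx":0,"ry":0,"rz":0,"fingers":0},{"x":0,"y":0,"z":0.001,"rx":0,"ry":0,"rz":0,"fingers":0},{"x":0,"y":0,"z":0,"rx":0,"ry":0,"rz":0,"fingers":0}]';python3 -m handwheel '[{"x":0,"y":0,"z":0.001,"rx":0,"ry":0,"rz":0,"fingers":0},{"x":0,"y":0,"z":0,"rx":0,"ry":0,"rz":0,"fingers":0}]'
```

```text
time: 18.65
tool_pos: [521.4, 203.3, 126.4]
tcp_rot: [180.0, -0.0, 105.7]
contact_force: [0.9, -0.4, -5.1]
gripper_width: 0.125
time: 18.9
tool_pos: [521.3, 203.2, 125.3]
tcp_rot: [-180.0, 0.0, 105.7]
contact_force: [0.1, 0.5, -6.0]
gripper_width: 0.123
```

```bash
python3 -m handwheel '[{"x":0,"y":0,"z":0.001,"rx":0,"ry":0,"rz":0,"fingers":0},{"x":0,"y":0,"z":0,"rx":0,"ry":0,"rz":0,"fingers":0}]';python3 -m handwheel '[{"x":0,"y":0,"z":0.001,"rx":0,"ry":0,"rz":0,"fingers":0},{"x":0,"y":0,"z":0,"rx":0,"ry":0,"rz":0,"fingers":0}]'
```

```text
time: 19.15
tool_pos: [521.3, 203.2, 124.3]
tcp_rot: [-180.0, 0.0, 105.7]
contact_force: [-0.9, -0.2, -5.3]
gripper_width: 0.127
time: 19.4
tool_pos: [521.5, 203.3, 124.0]
tcp_rot: [180.0, 0.0, 105.7]
contact_force: [-2.2, -1.7, 5.4]
gripper_width: 0.125
```

```bash
python3 -m handwheel '[{"x":0,"y":0,"z":-0.0007,"rx":0,"ry":0,"rz":0,"fingers":0},{"x":0,"y":0.003,"z":0,"rx":0,"ry":0,"rz":0,"fingers":0},{"x":0,"y":0.004,"z":0,"rx":0,"ry":0,"rz":0,"fingers":0},{"x":0,"y":0.004,"z":0,"rx":0,"ry":0,"rz":0,"fingers":0},{"x":0,"y":0.003,"z":0,"rx":0,"ry":0,"rz":0,"fingers":0},{"x":0,"y":0.002,"z":0,"rx":0,"ry":0,"rz":0,"fingers":0},{"x":0,"y":0,"z":0,"rx":0,"ry":0,"rz":0,"fingers":0}]';python3 -m handwheel '[{"x":0,"y":0.002,"z":0,"rx":0,"ry":0,"rz":0,"fingers":0},{"x":0,"y":0,"z":0,"rx":0,"ry":0,"rz":0,"fingers":0}]'; python3 -c "
from cell import *
s=read_state();print(s['contact_force'],s['wrist_torque'])"
```

```text
time: 20.27
tool_pos: [536.9, 208.0, 124.0]
tcp_rot: [180.0, -0.0, 105.7]
contact_force: [-2.1, 0.5, 1.6]
gripper_width: 0.124
time: 20.52
tool_pos: [538.7, 208.4, 124.1]
tcp_rot: [180.0, -0.0, 105.7]
contact_force: [-4.1, -0.1, 2.9]
gripper_width: 0.123
[-4.05665266 -0.09802042  2.91411262] [0.08486659 0.86631507 0.04488015]
```

```bash
python3 -m handwheel '[{"x":0,"y":0.002,"z":0,"rx":0,"ry":0,"rz":0,"fingers":0},{"x":0,"y":0,"z":0,"rx":0,"ry":0,"rz":0,"fingers":0}]'; python3 -m handwheel '[{"x":0,"y":0.0015,"z":0,"rx":0,"ry":0,"rz":0,"fingers":0},{"x":0,"y":0,"z":0,"rx":0,"ry":0,"rz":0,"fingers":0}]'; python3 -c "
from cell import *
s=read_state();print(s['contact_force'],s['wrist_torque'])"
```

```text
time: 20.78
tool_pos: [539.9, 208.9, 124.3]
tcp_rot: [-179.9, -0.0, 105.7]
contact_force: [-7.2, -1.5, 8.1]
gripper_width: 0.123
time: 21.02
tool_pos: [540.7, 209.1, 124.5]
tcp_rot: [-179.9, 0.0, 105.7]
contact_force: [-11.0, -0.8, 14.1]
gripper_width: 0.125
[-11.02018503  -0.84111618  14.07064359] [-0.55866649  2.50834706 -0.0983688 ]
```

It's in contact. I'll relax the load, release, rise and look.

```bash
python3 -m handwheel '[{"x":0,"y":-0.002,"z":-0.0005,"rx":0,"ry":0,"rz":0,"fingers":0},{"x":0,"y":0,"z":0,"rx":0,"ry":0,"rz":0,"fingers":0}]'; python3 -m handwheel '[{"x":0,"y":0,"z":0,"rx":0,"ry":0,"rz":0,"fingers":0.02},{"x":0,"y":0,"z":0,"rx":0,"ry":0,"rz":0,"fingers":0.04},{"x":0,"y":0,"z":0,"rx":0,"ry":0,"rz":0,"fingers":0.06},{"x":0,"y":0,"z":0,"rx":0,"ry":0,"rz":0,"fingers":0.06},{"x":0,"y":0,"z":-0.02,"rx":0,"ry":0,"rz":0,"fingers":0.06},{"x":0,"y":0,"z":-0.05,"rx":0,"ry":0,"rz":0,"fingers":0.06},{"x":0,"y":0,"z":-0.05,"rx":0,"ry":0,"rz":0,"fingers":0.06},{"x":0,"y":0,"z":-0.02,"rx":0,"ry":0,"rz":0,"fingers":0.06},{"x":0,"y":0,"z":0,"rx":0,"ry":0,"rz":0,"fingers":0.06}]'
python3 - <<'E'
from h import *
from cell import *
cal=calibration("wrist");im,d=read_camera("wrist")
cv2.imwrite("pics/w8.png",im);np.savez("pics/w8.npz",im=im,d=d,**{k:np.array(v) for k,v in cal.items()})
handles(load('pics/w8.npz'),126,(440,640,100,320))
E
```

```text
time: 21.28
tool_pos: [539.7, 208.7, 124.3]
tcp_rot: [-180.0, -0.0, 105.7]
contact_force: [-3.6, 0.3, 0.6]
gripper_width: 0.122
time: 22.4
tool_pos: [540.8, 209.0, 266.2]
tcp_rot: [179.8, -0.0, 105.7]
contact_force: [0.2, -0.1, -0.4]
gripper_width: 0.699
px [274. 208.] 953 c 540.6 206.5 LxW 67.9 10.7 ang -74.4 z 126.4 mean [540.6 207.7]
```

View pics/w8.png

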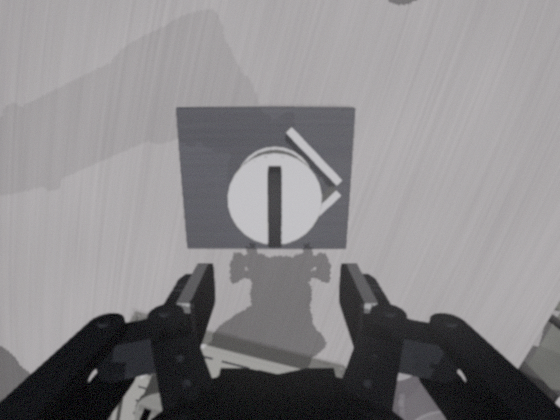

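The tin stands upright at (275,195), inside the V but perhaps a few mm short. I'll measure the rails in this same view.

```bash
cat > v.py <<'E'
from h import *
def rails(c):
    X=cloud(c);v=c['im'].max(2)
    m=((c['d']>0)&(X[...,2]>40)&(X[...,2]<58)&(v>110)&(X[...,0]>500)&(X[...,0]<660)&(X[...,1]>130)&(X[...,1]<310)).astype(np.uint8)
    k,l,st,ce=cv2.connectedComponentsWithStats(m)
    for i in range(1,k):
        if st[i,4]<60: continue
        ys,xs=np.where(l==i);p=ray(c,np.c_[xs,ys],50)[:,:2].astype(np.float32)
        (cx,cy),(w,h),a=cv2.minAreaRect(p)
        if w<h:a+=90;w,h=h,w
        print(ce[i].round(),st[i,4],'c',round(cx,1),round(cy,1),'LxW',round(w,1),round(h,1),'ang',round((a+90)%180-90,1))
    # plate outline at z=20
    pl=((c['d']>0)&(v<115)&(X[...,2]>14)&(X[...,2]<26)&(X[...,0]>400)&(X[...,0]<660)&(X[...,1]>80)&(X[...,1]<320)).astype(np.uint8)
    cn,_=cv2.findContours(pl,0,2);cn=max(cn,key=cv2.contourArea)
    r=cv2.minAreaRect(ray(c,cv2.convexHull(cn)[:,0],20)[:,:2].astype(np.float32));print('plate',r)
    # lid: bright at z~90
    m=((c['d']>0)&(X[...,2]>84)&(X[...,2]<97)&(v>110)).astype(np.uint8)
    cn,_=cv2.findContours(m,0,2);cn=max(cn,key=cv2.contourArea)
    q=ray(c,cn[:,0],90)[:,:2].astype(np.float32);print('lid',cv2.minEnclosingCircle(q),cv2.fitEllipse(q))
if __name__=='__main__':
    import sys;rails(load(sys.argv[1]))
E
python3 v.py pics/w8.npz
```

```text
[313. 155.] 561 c 571.6 252.0 LxW 78.6 8.1 ang -29.7
[329. 200.] 202 c 599.4 209.7 LxW 31.8 10.9 ang 60.2
plate ((529.6481323242188, 206.66665649414062), (197.36441040039062, 168.28309631347656), 15.552505493164062)
lid ((540.940673828125, 205.67001342773438), 45.80985641479492) ((541.1566772460938, 204.41163635253906), (86.62149810791016, 91.88330841064453), 104.11363220214844)
```

The lid centre is at (540.9, 205.7), touching the right rail and about 5 mm from the left one. Next is a low push with the closed, tilted fingers.

```bash
python3 -c "
from h import *
go(463.7,161.4,180,120)"
```

```text
t 22.45 turn rad [ 0.001   0.0003 -0.2503] then shift mm [ -2.5 -89.8  84.7] len 123.0 F [-0.48  0.24 -1.17] yaw 105.7 q7 -26.0
```

```bash
python3 -m handwheel '[{"x":0,"y":0,"z":0,"rx":0,"ry":0,"rz":-0.125,"fingers":0.03},{"x":0,"y":0,"z":0,"rx":0,"ry":0,"rz":-0.125,"fingers":0},{"x":0,"y":-0.03,"z":0,"rx":0,"ry":0,"rz":0,"fingers":0},{"x":-0.002,"y":-0.04,"z":0.01,"rx":0,"ry":0,"rz":0,"fingers":0},{"x":0,"y":-0.02,"z":0.04,"rx":0,"ry":0,"rz":0,"fingers":0},{"x":0,"y":0,"z":0.035,"rx":0,"ry":0,"rz":0,"fingers":0},{"x":0,"y":0,"z":0,"rx":-0.15,"ry":0,"rz":0,"fingers":0},{"x":0,"y":0,"z":0,"rx":-0.15,"ry":0,"rz":0,"fingers":0},{"x":0,"y":0,"z":0,"rx":-0.15,"ry":0,"rz":0,"fingers":0},{"x":0,"y":0,"z":0,"rx":0,"ry":0,"rz":0,"fingers":0}]'
python3 - <<'E'
from h import *
from cell import *
from scipy.spatial.transform import Rotation as R
s=read_state();r=R.from_euler('xyz',s['tcp_rot'],degrees=True);p=s['tool_pos']
print('axes',r.as_matrix().T.round(2).tolist(),'shift',r.inv().apply(np.array([463.7,161.4,50])-p).round(1),s['joint_pos'].round(0),s['gripper_width'])
for n in("scene",):
    im,d=read_camera(n);cv2.imwrite(f"pics/{n}9.png",cv2.resize(im[60:270,260:500],None,fx=2.5,fy=2.5))
E
```

```text
time: 23.7
tool_pos: [459.7, 159.5, 177.1]
tcp_rot: [154.5, 0.0, 120.0]
contact_force: [-0.5, 0.6, 0.3]
gripper_width: 0.0
axes [[-0.5, 0.87, -0.0], [0.78, 0.45, 0.43], [0.37, 0.21, -0.9]] shift [ -0.3 -50.6 116.6] [ 16.  12. -44. 132.  24.  15. -17.] 0.0003542862278246872
```

View pics/scene9.png

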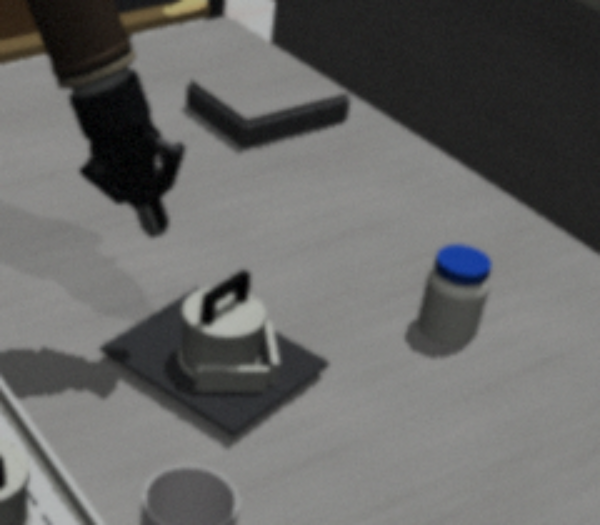

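```bash
python3 -m handwheel '[{"x":0,"y":-0.013,"z":0.03,"rx":0,"ry":0,"rz":0,"fingers":0},{"x":0,"y":-0.013,"z":0.03,"rx":0,"ry":0,"rz":0,"fingers":0},{"x":0,"y":0,"z":0,"rx":0,"ry":0,"rz":0,"fingers":0}]'
python3 -m handwheel '[{"x":0,"y":-0.013,"z":0.028,"rx":0,"ry":0,"rz":0,"fingers":0},{"x":0,"y":-0.01,"z":0.02,"rx":0,"ry":0,"rz":0,"fingers":0},{"x":0,"y":-0.002,"z":0.006,"rx":0,"ry":0,"rz":0,"fingers":0},{"x":0,"y":0,"z":0,"rx":0,"ry":0,"rz":0,"fingers":0}]'
python3 - <<'E'
from h import *
from cell import *
s=read_state();print(s['joint_pos'].round(0),s['tool_pos'],s['tcp_rot'])
cal=calibration("wrist");im,d=read_camera("wrist");cv2.imwrite("pics/w10.png",im)
im,d=read_camera("scene");cv2.imwrite(f"pics/scene10.png",cv2.resize(im[60:270,260:500],None,fx=2.5,fy=2.5))
E
```

```text
time: 24.12
tool_pos: [468.1, 160.3, 132.3]
tcp_rot: [154.3, 0.6, 119.8]
contact_force: [0.3, 0.9, 0.3]
gripper_width: -0.003
time: 24.62
tool_pos: [471.7, 155.4, 103.4]
tcp_rot: [154.3, 1.2, 119.3]
contact_force: [-0.5, 0.4, -0.4]
gripper_width: 0.006
[  1.  20. -29. 136.  89.   8. -82.] [471.67218683 155.38768501 103.38711997] [154.26619475   1.21496291 119.25950398]
```

View pics/scene10.png

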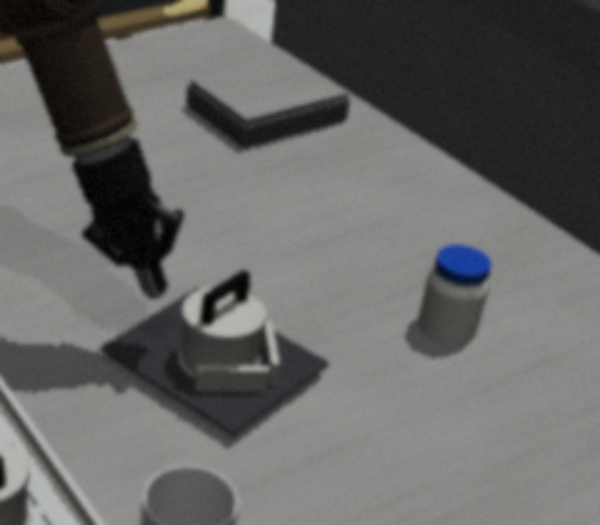

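View pics/w10.png

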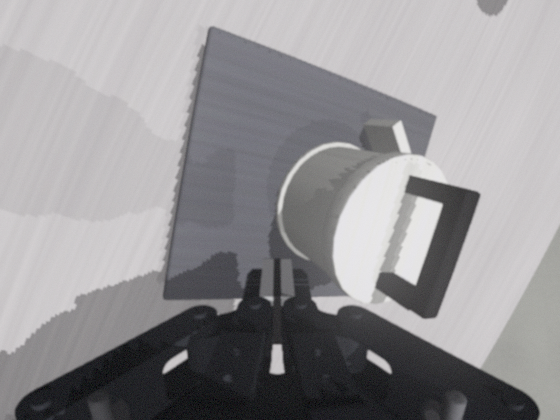

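The tilt runs into joint 6's limit here at z≈103. The gap left is only about 5 mm along the right rail, so I'll back off, re-grip the handle and slide the tin along that rail until it meets the other.

```bash
python3 -m handwheel '[{"x":0,"y":-0.02,"z":-0.04,"rx":0,"ry":0,"rz":0,"fingers":0},{"x":0,"y":-0.01,"z":-0.06,"rx":0,"ry":0,"rz":0,"fingers":0.03},{"x":0,"y":0,"z":-0.06,"rx":0.15,"ry":0,"rz":0,"fingers":0.06},{"x":0,"y":0,"z":0,"rx":0.15,"ry":0,"rz":0,"fingers":0.06},{"x":0,"y":0,"z":0,"rx":0.15,"ry":0,"rz":0,"fingers":0.06},{"x":0,"y":0,"z":0,"rx":0,"ry":0,"rz":0,"fingers":0.06}]'
python3 -c "
from cell import *
print(read_state()['joint_pos'].round(0))
from h import *
go(541,207,200,105.7)"
```

```text
time: 25.48
tool_pos: [451.7, 117.3, 164.0]
tcp_rot: [173.5, 3.6, 116.9]
contact_force: [-0.0, 0.9, 0.5]
gripper_width: 0.698
[ 21.  22. -55. 120.  31.  45. -26.]
t 25.475 turn rad [0.119  0.0514 0.1993] then shift mm [ 62.2 110.2 -36. ] len 132.0 F [-0.04  0.85  0.47] yaw 116.9 q7 -26.0
```

```bash
python3 -m handwheel '[{"x":0,"y":0,"z":-0.02,"rx":0.06,"ry":0.0257,"rz":0.1,"fingers":0.06},{"x":0,"y":0,"z":-0.02,"rx":0.06,"ry":0.0257,"rz":0.1,"fingers":0.06},{"x":0,"y":0,"z":0,"rx":0,"ry":0,"rz":0,"fingers":0.06}]'
python3 -c "
from h import *
go(541,207,200,105.7)"
```

```text
time: 25.85
tool_pos: [447.1, 116.2, 203.7]
tcp_rot: [179.8, 0.2, 105.6]
contact_force: [-1.0, 0.4, -0.1]
gripper_width: 0.703
t 25.85 turn rad [ 0.0029  0.003  -0.0018] then shift mm [ 62.  114.9   3.7] len 131.0 F [-0.97  0.4  -0.11] yaw 105.6 q7 -27.0
```

```bash
python3 -m handwheel '[{"x":0.02,"y":0.035,"z":0,"rx":0.003,"ry":0.003,"rz":0,"fingers":0.06},{"x":0.025,"y":0.05,"z":0,"rx":0,"ry":0,"rz":0,"fingers":0.06},{"x":0.017,"y":0.03,"z":0,"rx":0,"ry":0,"rz":0,"fingers":0.06},{"x":0,"y":0,"z":0,"rx":0,"ry":0,"rz":0,"fingers":0.06}]'
python3 - <<'E'
from h import *
from cell import *
cal=calibration("wrist");im,d=read_camera("wrist")
cv2.imwrite("pics/w11.png",im);np.savez("pics/w11.npz",im=im,d=d,**{k:np.array(v) for k,v in cal.items()})
c=load('pics/w11.npz');handles(c,126,(440,640,100,320))
import v;v.rails(c)
go(541,207,200,105.7)
E
```

```text
time: 26.35
tool_pos: [540.3, 208.6, 201.4]
tcp_rot: [-179.9, -0.0, 105.9]
contact_force: [-0.6, 0.0, 0.3]
gripper_width: 0.703
px [275. 234.] 1551 c 540.6 206.7 LxW 68.9 11.2 ang -74.4 z 126.4 mean [540.6 207.5]
[323. 164.] 827 c 571.1 252.5 LxW 78.5 8.2 ang -29.3
[344. 217.] 264 c 600.2 211.6 LxW 28.0 11.7 ang 60.4
plate ((529.721435546875, 206.5679168701172), (197.59921264648438, 168.68994140625), 15.494232177734375)
lid ((540.74951171875, 205.90594482421875), 46.1010856628418) ((541.0208740234375, 205.27919006347656), (89.19200134277344, 91.13296508789062), 114.0984115600586)
t 26.4 turn rad [-0.0039  0.0007  0.0024] then shift mm [-0.6  1.5  1.4] len 2.0 F [-2.09  0.03  0.36] yaw 105.8 q7 -35.0
```

View pics/w11.png

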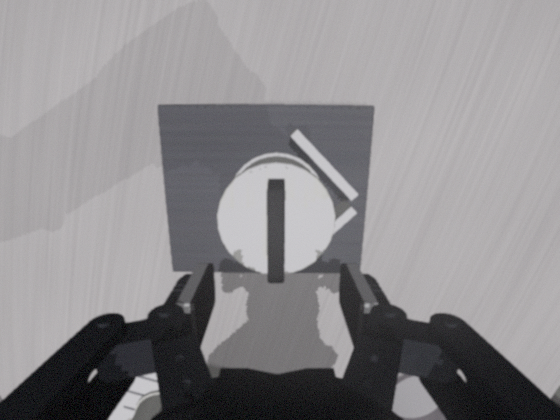

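Measured gaps: about 5 mm to the left rail, and touching the right. I'll descend and re-grip.

```bash
python3 -m handwheel '[{"x":0,"y":0,"z":0.03,"rx":-0.003,"ry":0,"rz":0.002,"fingers":0.06},{"x":0,"y":0,"z":0.025,"rx":0,"ry":0,"rz":0,"fingers":0.05},{"x":0,"y":0,"z":0.015,"rx":0,"ry":0,"rz":0,"fingers":0.04},{"x":0,"y":0,"z":0.006,"rx":0,"ry":0,"rz":0,"fingers":0.03},{"x":0,"y":0,"z":0,"rx":0,"ry":0,"rz":0,"fingers":0.02},{"x":0,"y":0,"z":0,"rx":0,"ry":0,"rz":0,"fingers":0.01},{"x":0,"y":0,"z":0,"rx":0,"ry":0,"rz":0,"fingers":0},{"x":0,"y":0,"z":0,"rx":0,"ry":0,"rz":0,"fingers":0},{"x":0,"y":0,"z":0,"rx":0,"ry":0,"rz":0,"fingers":0}]' 50
python3 -m handwheel '[{"x":0.001,"y":0.001,"z":-0.0005,"rx":0,"ry":0,"rz":0,"fingers":0},{"x":0.001,"y":0.001,"z":0,"rx":0,"ry":0,"rz":0,"fingers":0},{"x":0,"y":0,"z":0,"rx":0,"ry":0,"rz":0,"fingers":0}]'
```

```text
time: 27.52
tool_pos: [540.3, 206.2, 127.0]
tcp_rot: [-180.0, 0.1, 105.5]
contact_force: [-4.5, -1.4, 6.2]
gripper_width: 0.124
time: 27.9
tool_pos: [541.5, 208.0, 127.3]
tcp_rot: [-179.9, 0.2, 105.5]
contact_force: [-4.4, -3.6, 7.6]
gripper_width: 0.129
```

```bash
python3 -m handwheel '[{"x":0,"y":0,"z":-0.0005,"rx":0,"ry":0,"rz":0,"fingers":0},{"x":0.001,"y":0.0007,"z":0,"rx":0,"ry":0,"rz":0,"fingers":0},{"x":0.001,"y":0.0007,"z":0,"rx":0,"ry":0,"rz":0,"fingers":0},{"x":0,"y":0,"z":0,"rx":0,"ry":0,"rz":0,"fingers":0}]'
python3 -m handwheel '[{"x":0.001,"y":0.0007,"z":0,"rx":0,"ry":0,"rz":0,"fingers":0},{"x":0,"y":0,"z":0,"rx":0,"ry":0,"rz":0,"fingers":0}]'
python3 -m handwheel '[{"x":0.001,"y":0.0007,"z":0,"rx":0,"ry":0,"rz":0,"fingers":0},{"x":0,"y":0,"z":0,"rx":0,"ry":0,"rz":0,"fingers":0}]'
```

```text
time: 28.4
tool_pos: [542.7, 211.1, 127.2]
tcp_rot: [-180.0, 0.1, 105.5]
contact_force: [-0.9, -0.5, -3.1]
gripper_width: 0.125
time: 28.65
tool_pos: [543.1, 212.1, 127.2]
tcp_rot: [-179.9, 0.1, 105.5]
contact_force: [-1.1, -0.9, -2.6]
gripper_width: 0.124
time: 28.9
tool_pos: [543.4, 212.7, 127.5]
tcp_rot: [-179.9, 0.2, 105.5]
contact_force: [-3.1, -4.3, 1.1]
gripper_width: 0.128
```

```bash
python3 -m handwheel '[{"x":0,"y":0.001,"z":0,"rx":0,"ry":0,"rz":0,"fingers":0},{"x":0,"y":0,"z":0,"rx":0,"ry":0,"rz":0,"fingers":0}]'
python3 -m handwheel '[{"x":-0.0005,"y":0.001,"z":0,"rx":0,"ry":0,"rz":0,"fingers":0},{"x":0,"y":0,"z":0,"rx":0,"ry":0,"rz":0,"fingers":0}]'
```

```text
time: 29.15
tool_pos: [543.9, 212.9, 127.6]
tcp_rot: [-179.9, 0.2, 105.5]
contact_force: [-5.0, -4.8, 6.5]
gripper_width: 0.129
time: 29.4
tool_pos: [544.5, 212.9, 127.8]
tcp_rot: [-179.8, 0.1, 105.5]
contact_force: [-7.2, -5.2, 9.0]
gripper_width: 0.127
```

```bash
python3 -m handwheel '[{"x":-0.001,"y":0.001,"z":-0.0005,"rx":0,"ry":0,"rz":0,"fingers":0},{"x":0,"y":0,"z":0,"rx":0,"ry":0,"rz":0,"fingers":0}]'
python3 -m handwheel '[{"x":-0.0005,"y":0.0007,"z":-0.0003,"rx":0,"ry":0,"rz":0,"fingers":0},{"x":0,"y":0,"z":0,"rx":0,"ry":0,"rz":0,"fingers":0}]'
```

```text
time: 29.65
tool_pos: [545.3, 212.6, 128.0]
tcp_rot: [-179.8, 0.1, 105.6]
contact_force: [-6.1, -3.4, 6.3]
gripper_width: 0.127
time: 29.9
tool_pos: [545.8, 212.6, 128.2]
tcp_rot: [-179.8, 0.1, 105.6]
contact_force: [-7.9, -2.5, 4.9]
gripper_width: 0.125
```

The reaction now points straight along the stand's −x (8 N), so both rails are loaded. I'll release and check.

```bash
python3 -m handwheel '[{"x":0,"y":0,"z":0,"rx":0,"ry":0,"rz":0,"fingers":0.015},{"x":0,"y":0,"z":0,"rx":0,"ry":0,"rz":0,"fingers":0.03},{"x":0,"y":0,"z":0,"rx":0,"ry":0,"rz":0,"fingers":0.06},{"x":0,"y":0,"z":0,"rx":0,"ry":0,"rz":0,"fingers":0.06},{"x":0,"y":0,"z":-0.02,"rx":0,"ry":0,"rz":0,"fingers":0.06},{"x":0,"y":0,"z":-0.05,"rx":0,"ry":0,"rz":0,"fingers":0.06},{"x":0,"y":0,"z":-0.05,"rx":0,"ry":0,"rz":0,"fingers":0.06},{"x":0,"y":0,"z":-0.02,"rx":0,"ry":0,"rz":0,"fingers":0.06},{"x":0,"y":0,"z":0,"rx":0,"ry":0,"rz":0,"fingers":0.06}]'
python3 - <<'E'
from h import *
from cell import *
cal=calibration("wrist");im,d=read_camera("wrist")
cv2.imwrite("pics/w12.png",im);np.savez("pics/w12.npz",im=im,d=d,**{k:np.array(v) for k,v in cal.items()})
c=load('pics/w12.npz');handles(c,126,(440,640,100,320))
import v;v.rails(c)
E
```

```text
time: 31.02
tool_pos: [548.3, 213.4, 271.2]
tcp_rot: [179.8, 0.1, 105.5]
contact_force: [0.6, 0.5, -0.4]
gripper_width: 0.702
px [270. 204.] 905 c 544.1 211.8 LxW 68.6 10.8 ang -74.6 z 126.5 mean [543.8 212.4]
[304. 156.] 543 c 571.0 252.6 LxW 77.3 8.6 ang -29.1
[322. 199.] 170 c 600.6 211.4 LxW 27.6 10.5 ang 60.3
plate ((529.6689453125, 207.1448974609375), (197.4713134765625, 167.21026611328125), 15.468283653259277)
lid ((543.8933715820312, 211.24708557128906), 45.83846664428711) ((544.3983154296875, 210.51150512695312), (87.27755737304688, 91.4793930053711), 107.41595458984375)
```

View pics/w12.png

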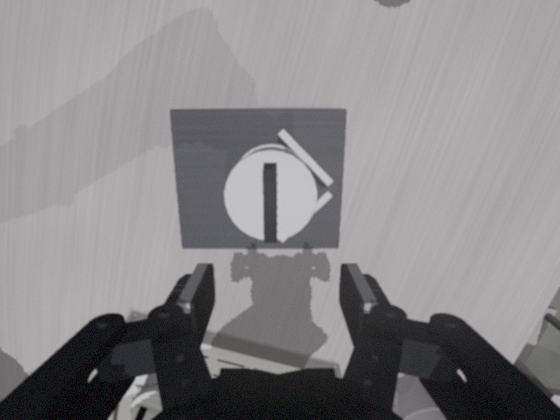

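The lid centre is at (543.9, 211.2), against home at (544.1, 211.1) from the plate in the same view. Both rail distances are about 49–50 mm, where 50 means touching. Next I'll check everything else.

Run:
```python
from h import *
from cell import *
im,d=read_camera("scene");cv2.imwrite("pics/scene13.png",im)
np.savez("pics/s13.npz",im=im,d=d,**{k:np.array(v) for k,v in calibration("scene").items()})
handles(load('pics/s13.npz'),114)
handles(load('pics/scene0.npz'),114)
s=read_state();print(s['time'],s['contact_force'])
```

```text
px [230. 203.] 98 c 489.8 -125.4 LxW 75.5 13.2 ang -9.0 z 112.8 mean [ 490.4 -125.3]
px [177. 219.] 106 c 485.4 -262.0 LxW 76.7 13.2 ang 1.2 z 112.5 mean [ 485.1 -262. ]
px [251. 238.] 136 c 630.0 -130.7 LxW 72.6 15.5 ang 7.0 z 112.6 mean [ 629.8 -130.3]
px [230. 203.] 95 c 492.7 -125.9 LxW 79.7 12.8 ang -9.8 z 112.6 mean [ 491.3 -125.9]
px [177. 219.] 103 c 485.0 -261.9 LxW 73.4 12.8 ang 1.5 z 112.5 mean [ 484.7 -261.6]
px [251. 237.] 133 c 630.6 -130.8 LxW 73.9 15.7 ang 5.8 z 112.5 mean [ 629.4 -130.3]
px [198. 253.] 146 c 617.7 -256.6 LxW 70.6 15.5 ang -45.3 z 113.7 mean [ 617.9 -256.6]
31.125 [ 0.39267381  0.71836871 -0.35792705]
```

View pics/scene13.png

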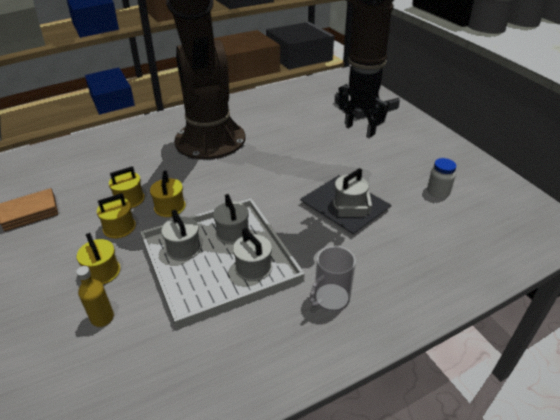

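The three other tins stand on the tray at (182,238), (230,220) and (252,255). The loaded tin is in the V at (352,195), and the jug, bottle and jar are where they were. The arm is clear, so I'll hand in.

```bash
python3 -c "
from cell import *
print(job_done())"
```

```text
the job is handed in; nothing more can be done
None
```

The loaded tin is on the stand, seated in the V stop against both rails, and I handed the job in at about 31 s of the 72 s allowed. No verdict was reported.

- **Finding it:** I lifted three silver tins by their handles and weighed them at 2.2, 2.6 and 6.0 N. The third was the heavy one, so I did not lift the fourth.
- **Placing it:** I set it down gently on the plate. The first slide into the V stopped on one rail, about 5 mm short of the other. A low push with the fingers tilted failed because joint 6 reached its limit before the fingers got low enough. I backed off, re-gripped the handle and slid the tin along that rail until it pressed on both, with about 8 N of reaction straight back along the stand's axis.
- **Last checks:** The lid centre measured (543.9, 211.2), against a home point of (544.1, 211.1) from the plate in the same wrist view. Both rail distances were about 49–50 mm, where 50 means touching.
- **Everything else:** The other three tins are upright on the tray within about 3 mm of where they started. In the scene picture the jug, bottle and jar look unmoved, and the gripper touches nothing.
- **Disagreement:** The wrist and scene cameras gave tin positions a few mm apart, in line with the calibration tolerance. The home check is relative within one view, so this does not affect it.

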